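# Loosen the brush, then hold the roll up in the tongs

### The arm

A 7-joint arm with a two-finger parallel gripper is mounted at the origin on the work surface. World frame = base frame: x ahead of the robot, y to its left, z up, the work surface at z = 0. Lengths are in mm, angles in rad, forces in N, time in s.
With the tool pointing down it reaches from about 400 to 875 mm from the base axis. Payload 6.5 kg.
Tool frame: the origin (TCP) lies on the centre line of the jaws, within the pads' length; the fingertips stand robot.nose_length ahead of it and the grasp point (between the pads) lies 3 mm ahead of it (robot.nose_length is the distance from the TCP to the fingertips, in mm); y points along the fingers, x is the direction in which the jaws open and shut, and the axes are right-handed (so a half turn about y gives the same grasp; the last joint's range is limited). The gripper opens to 85 mm and grips with 20 to 120 N. Pads are 22 mm wide; open, the fingers measure 114 mm over their backs; the gripper's body (76 mm by 85 mm) begins 54 mm behind the grasp point. The pads swing forward as they close: fully open they stand 13 mm farther back than shut.
Start: joints at [1.279, 0.536, -0.004, 1.538, 0.003, 1.067, -0.071], TCP at [145.523, -633.493, 253.29] pointing down, gripper open.
Joint ranges: [-2.7, 2.7], [-0.37, 2.16], [-1.27, 1.26], [0.24, 2.4], [-1.31, 4.45], [0.19, 1.91], [-2.76, 2.76]. Speed limits (rad/s): [2.39, 2.39, 3.14, 3.14, 3.14, 3.14, 3.14].

### API

Orientations are given as [roll, pitch, yaw] about the fixed x, y, z axes, in that order (R = Rz(yaw) Ry(pitch) Rx(roll)).
In Python, from workcell import readout, imaging, robot gives the robot as it stands.
- The arm moves only by the tool servo_tool, never from a script. Its argument "targets" is a list of rows, each an object of numbers: "dx", "dy", "dz": the shift along the tool's x, y, z in mm; "twist": the turn about the tool's y in rad. In form: [{"dx": .., "dy": .., "dz": .., "twist": ..}, ...]. A call has exactly 8 rows; each row is the pose to reach, as a shift and turn from the pose commanded when the call began, along the tool's axes at that moment; what a row does not reach only later rows make up. A row lasts 1/8 s, in which the tool goes at most 62.5 mm and 10.7 degrees, less where a joint would pass 70% of its speed; a pose out of reach is approached as far as the arm can. A call with a gripper value outside its range is refused whole. "fingers" is the finger opening in mm, from 0 to 85.4, set as the call begins (left out, the last holds). The fingers move at their own pace and stop on an object; "newtons" is the grip in N (left out, the last holds). Time passes only in rows, so rows that repeat a pose let the fingers close, or fill a call up. It gives the time, the measured TCP pose, the force and the opening at its end, in the units of the state.
- readout.state(): the state, without advancing time (a new reading comes with each control period).
- imaging.camera(name): name is "side" or "top" or "wrist"; returns a dict with "color" (480x640x3 uint8, red, green, blue), "range_z" (480x640 float32, mm along the optical axis (not along the pixel's ray), 0 where there is no reading), "mtx" (3x3 intrinsics, pixels), "distortion" ([k1, k2, p1, p2, k3] as OpenCV has them; the pictures are not rectified), "eye" and "rotation" of the camera in the world; the wrist camera has in their place "tool_from_camera" (4x4, takes a point from camera to tool coordinates, whose origin is the TCP and whose axes are the tool frame's). Camera axes: x right, y up, looking along -z (the intrinsics and any distortion apply to the point x, -y, -z); pixel columns grow to the right and rows downward; lengths in mm; the calibration is good to about 2 mm. A picture is of the moment at which its call begins: read the wrist's pose just before it.
- robot.sign_off(): hands the job in, once; it reports no verdict.
The state is a dict: "time_s": time; "qpos": joint angles; "qd": joint speeds; "joint_efforts": joint torques, N m; "ee_pos": TCP position; "orientation": TCP orientation; "contact_force": force on the tool from outside, world axes, zero at the start; "wrist_torque": the same for the moment, N m; "gripper_width": finger opening in mm.
Only numpy, scipy, OpenCV 4.12 (cv2) and the standard library are available. Lean on these libraries where they do the work, as an engineer would, in place of code of your own. Each camera call takes 0.05 s, during which the arm holds its last target.

### The job

Get ready to brush off the bread roll. First loosen the bristles of the long brush: work it up and down twice in its steel holder, each time about five centimetres up without taking the bristle end out over the rim and then fully down, and let go of it standing there. Then take the tongs off their rest, close them on the roll on the plate (only the tongs touch it), lift it about ten centimetres straight up and finish while holding it still there in the tongs, over the plate, leaving everything else where it stands.

Things in the scene. Friction and masses are not known exactly. Their poses are not given: they have to be found in the camera images.
- plate: white round melamine plate on a round cedar stand, one fixed piece, 136 mm wide, in the middle of the shelf. Origin: centre of the stand's underside, on the shelf; z up. The roll sits on the plate floor 30 mm above the origin; the rim rises to 34 mm.
- roll_center (a point): small crusty brown bread roll (stiff), round, upright axis z, 44 mm in diameter, 44 mm high, about 50 g, sitting near the middle of the plate; this point is its centre, 22 mm above its underside.
- roll: the same roll; origin at the centre of its underside.
- holder_floor (a point): steel brush holder, an upright open tube with a floor, outer diameter 54 mm, inner diameter 48 mm, rim 110 mm above this point, fixed to the shelf, left or right of the plate. The point is the centre of its inner floor (5 mm above the shelf), z up.
- brush_grip (a point): the long brush standing upright in the holder: round wooden handle 14 mm in diameter, 215 mm long overall, about 60 g. This point is on the handle's axis, 25 mm below its upper end and 190 mm above its bristle end: take it here from above.
- brush_end (a point): lower (bristle) end of the brush, on its axis; the bristle head is a stiff cylinder 34 mm in diameter and 50 mm long with a flat end, so the brush stands by itself.
- brush: the same brush; origin at its bristle end, z along the handle, up.
- tongs_grip (a point): kitchen tongs, steel with black rubber grips, lying open on their rest, arms side by side in a level plane, about 90 g, centre of mass near this point: midway between the two grips, half-way up, 44 mm above the shelf as they lie. x: along the tongs to the tips, y: across, z: up. Grips 60 mm long, 22 mm high, 60 mm wide over both when open: squeeze from above, one finger outside each.
- tongs_tip (a point): middle between the tongs' two tips, 105 mm ahead (+x) of tongs_grip at the same height, axes alike. The tips are upright cupped plates 44 mm long in x, 24 mm high; inner faces 85 mm apart at their ends and 96 mm in the cup when open. Each mm by which the grips close (over both) brings the tips 2.05 mm closer.
- tongs: the same tongs; origin 8 mm below tongs_grip. Hinge 100 mm behind the origin (-x), rear end 117 mm behind. A spring holds the arms open: 5 N on each grip starts closing, about 7 N with the roll between the tips. Squeezed only a little, to 52 to 56 mm over the grips, they can be carried with the tips open; on the roll the grips are about 36 mm over both.
- tong_left (a joint): closing angle of each tong arm in rad (both move alike): 0 open, about 0.12 on the roll, 0.2 at most.
- rest: wooden tongs rest fixed to the shelf, across the plate from the holder; origin at the centre of its underside, x along the tongs. Two cross bars, 36 mm high, 12 mm thick, carry the tongs 70 mm ahead of and behind the origin (front 124 mm wide with 8 mm posts on its ends, rear 60 mm); between them only a board 6 mm high, 50 mm wide.
- timer: bystander, leave alone: round plastic kitchen timer with a knob, 64 mm wide, 50 mm high, behind the plate to one side; origin at the centre of its underside
- egg_cup: bystander, leave alone: small white cup, 48 mm wide, 55 mm high, behind the plate to the other side; origin at the centre of its underside
- salt_dish: bystander, leave alone: terracotta salt dish, 60 mm wide, 26 mm high, in front of the plate to one side; origin at the centre of its underside
- saucers: bystander, leave alone: stack of three small saucers, 62 mm wide, 21 mm high, in front of the plate to the other side; origin at the centre of its underside
There are look-alikes about, which are no part of the job. What is shaped like the plate but yellow is not meant.

How it is judged (in metres and radians):
On the way, in this order (a step that is already met when the one before it is completed fails the run):
1. the gripped brush is raised at least 35 mm inside the holder (horizontal distance between brush_end and holder_floor below 0.02 m and z of brush_end in the frame of holder_floor above 0.035 m and contact force between brush and the fingers above 0.3 N), for 0.05 s.
2. the brush is fully down again (within 12 mm) (horizontal distance between brush_end and holder_floor below 0.02 m and z of brush_end in the frame of holder_floor below 0.012 m), for 0.05 s.
3. the brush is raised a second time, at least 35 mm (all of step 1), for 0.05 s.
4. the brush is fully down again and let go (all of step 2 and angle between brush's own z axis and vertical below 0.3 rad and contact force between brush and the arm below 0.05 N), for 0.2 s.
5. the tongs are gripped and lifted off their rest (contact force between tongs and the fingers above 1 N and contact force between tongs and rest below 0.05 N and height (world z) of tongs_grip above 0.065 m), for 0.2 s.
6. the tongs grip the roll and lift it off the plate (contact force between tongs and the fingers above 1 N and contact force between tongs and rest below 0.05 N and contact force between tongs and roll above 0.5 N and z of roll_center in the frame of plate above 0.07 m), for 0.2 s.
At the end, for the whole second after the job is handed in: Roll still between the closed tips, underside 50 mm or more above the plate floor, centre within 80 mm of the plate axis, touched by the tongs only; gripper holds the tongs, clear of rest and plate; brush let go in its holder, end within 12 mm of the floor (all of step 4 and z of roll_center in the frame of plate above 0.102 m and horizontal distance between roll_center and plate below 0.08 m and contact force between tongs and roll above 0.5 N and distance between roll_center and tongs_tip below 0.03 m and value of joint tong_left above 0.08 rad and contact force between each of plate, the arm, the fingers and roll below 0.05 N and contact force between tongs and the fingers above 1 N and contact force between tongs and rest below 0.05 N and contact force between tongs and plate below 0.05 N and linear speed of roll below 0.03 m/s); the arm keeps its last pose, push and grip.
It fails at once if the bristle end comes out over the holder's rim (z of brush_end in the frame of holder_floor above 0.11 m).
It fails at once if the robot itself touches the roll (contact force between any of the fingers, the arm and roll above 0.5 N).
It fails at once if a bystander is moved by more than 30 mm or tipped over (distance of any of timer, egg_cup, salt_dish, saucers from where it was at the start of the episode above 0.03 m or angle between any of timer, egg_cup, salt_dish, saucers's own z axis and vertical above 0.6 rad).
It also fails if it takes over 58 s, if anything falls off the work surface, if the arm or the gripper's body presses on something with over 40 N, if the wrist force passes 120 N, or if a joint passes its speed limit or range.

## Working session

There is one attempt and no reset: what is moved stays moved. The work goes in short steps, Python scripts to look and compute and a tool call to move; the robot and the scene stay as the last step left them, time stands still between calls to the robot, and variables do not carry over. Pictures are saved under pics/ and viewed, and the job is handed in when it is done.

Besides the shell and the picture viewer there is one more tool, called after "Request:" by a JSON object that holds its "method" and its "body". servo_tool: Moves the arm, as the interface text tells. Its arguments: {"type":"object","properties":{"targets":{"type":"array","items":{"type":"object","properties":{"dx":{"type":"number"},"dy":{"type":"number"},"dz":{"type":"number"},"twist":{"type":"number"}}}},"fingers":{"type":"number"},"newtons":{"type":"number"}},"required":["targets"]}

```bash
mkdir -p pics; ls; python3 - <<'E'
from workcell import readout, imaging, robot
import cv2, numpy as np, pickle
print(readout.state()); print(robot.nose_length)
for n in ("side","top","wrist"):
    c=imaging.camera(n); pickle.dump(c,open(f"{n}0.pkl","wb"))
    cv2.imwrite(f"pics/{n}0.png",c["color"][:,:,::-1])
    print(n,{k:np.round(v,4).tolist() for k,v in c.items() if k not in("color","range_z")})
print(readout.state()["time_s"])
E
```

```text
pics
{'time_s': 0.0, 'qpos': array([ 1.2787806 ,  0.53717088, -0.00447519,  1.53889026,  0.00261236,
        1.06726782, -0.07121332]), 'qd': array([ 1.20373523e-04, -2.19812035e-04, -1.89395635e-03, -7.23629877e-04,
       -3.95779940e-04,  8.39465476e-04,  8.32153706e-05]), 'joint_efforts': array([-4.11756519e-04, -5.83410001e+01,  1.04810648e+00, -2.59098655e+01,
        1.21570216e-02,  9.64291685e-03,  2.44806125e-05]), 'ee_pos': array([ 145.40565521, -632.91672362,  252.40296515]), 'orientation': array([-1.57091543,  0.00172636, -1.34488464]), 'contact_force': array([-0.16743577,  0.45075627,  0.07445262]), 'wrist_torque': array([ 0.0140238 , -0.01514976,  0.02814409]), 'gripper_width': 85.67829328171929}
22.0
side {'mtx': [[606.9401, 0.0, 316.4192], [0.0, 606.9401, 240.1419], [0.0, 0.0, 1.0]], 'distortion': [-0.0261, 0.0, 0.0, 0.0, 0.0], 'eye': [122.9358, 943.1647, 758.2542], 'rotation': [1.0161, -0.005, -2.6989]}
top {'mtx': [[542.804, 0.0, 328.0728], [0.0, 542.804, 234.5726], [0.0, 0.0, 1.0]], 'distortion': [-0.1295, 0.0, 0.0, 0.0, 0.0], 'eye': [419.8581, -9.7722, 1310.3059], 'rotation': [0.1257, 0.0244, -1.5574]}
wrist {'mtx': [[330.4369, 0.0, 321.9185], [0.0, 330.4369, 237.5097], [0.0, 0.0, 1.0]], 'distortion': [0.0007, 0.0, 0.0, 0.0, 0.0], 'tool_from_camera': [[1.0, 0.0005, -0.0002, -1.0163], [-0.0004, 0.2648, -0.9643, -119.0949], [-0.0004, 0.9643, 0.2648, 66.2506], [0.0, 0.0, 0.0, 1.0]]}
0.15
```

View pics/side0.png

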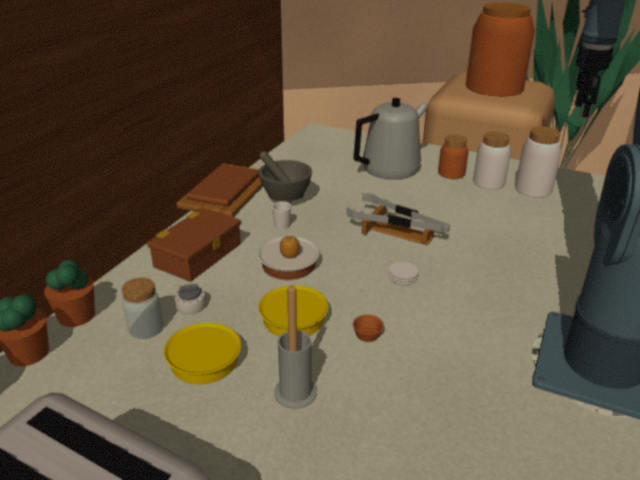

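View pics/top0.png

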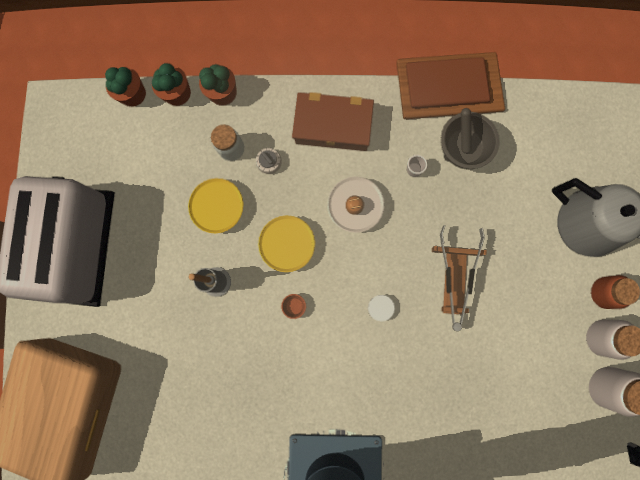

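View pics/wrist0.png

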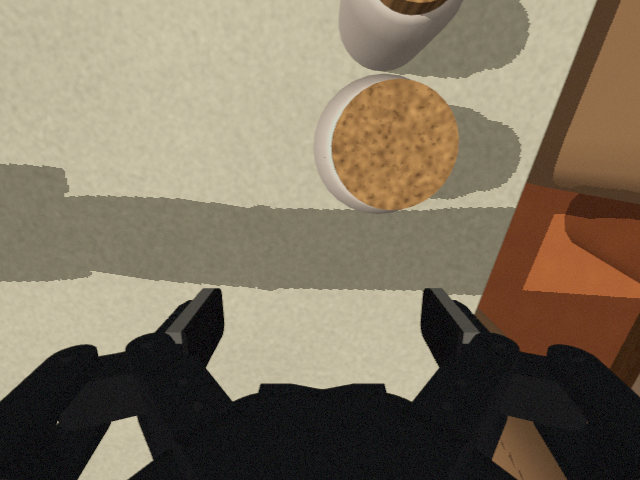

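```bash
cat > h.py <<'E'
import numpy as np, cv2, pickle
from scipy.spatial.transform import Rotation as R
def pose(c,st=None):
    if "eye" in c: return R.from_euler("xyz",c["rotation"]).as_matrix(), np.array(c["eye"])
    Rt=R.from_euler("xyz",st["orientation"]).as_matrix(); T=np.array(c["tool_from_camera"])
    return Rt@T[:3,:3], Rt@T[:3,3]+np.array(st["ee_pos"])
def ray(c,uv,st=None):
    Rm,e=pose(c,st)
    p=cv2.undistortPoints(np.array(uv,float).reshape(-1,1,2),np.array(c["mtx"]),np.array(c["distortion"])).reshape(-1,2)
    d=np.c_[p[:,0],-p[:,1],-np.ones(len(p))]@Rm.T
    return e,d
def at_z(c,uv,z,st=None):
    e,d=ray(c,uv,st); return e+d*((z-e[2])/d[:,2])[:,None]
def cloud(c,st=None):
    v,u=np.mgrid[0:480,0:640]
    e,d=ray(c,np.c_[u.ravel(),v.ravel()],st)
    P=e+d*c["range_z"].reshape(-1,1)
    P[c["range_z"].ravel()==0]=np.nan
    return P.reshape(480,640,3)
def proj(c,P,st=None):
    Rm,e=pose(c,st); q=(np.atleast_2d(P)-e)@Rm; q=q*[1,-1,-1]
    return cv2.projectPoints(q,np.zeros(3),np.zeros(3),np.array(c["mtx"]),np.array(c["distortion"]))[0].reshape(-1,2)
E
python3 - <<'E'
from h import *
c=pickle.load(open("top0.pkl","rb")); P=cloud(c)
np.set_printoptions(precision=1,suppress=True)
for n,uv in dict(plate=(357,205),roll=(355,205),holder=(212,281),brushtop=(193,277),hinge=(457,327),gripL=(449,281),gripR=(472,282),tipL=(443,233),tipR=(482,236),rest=(456,280),salt=(293,306),sauc=(382,308),egg=(417,166),timer=(268,161),tipLend=(444,228),tipRend=(483,230)).items():
    print(n,P[uv[1],uv[0]])
s=pickle.load(open("side0.pkl","rb")); Q=cloud(s)
for n,uv in dict(roll=(290,246),brushtop=(292,288),brush=(293,320),holder=(295,370)).items(): print(n,Q[uv[1],uv[0]])
im=c["color"][:,:,::-1]
cv2.imwrite("pics/crop1.png",np.hstack([cv2.resize(im[220:340,420:520],None,fx=5,fy=5,interpolation=2)[:600,:400],cv2.resize(im[240:330,170:240],None,fx=5,fy=5,interpolation=2)[:,:350].copy() if 0 else cv2.resize(im[240:360,170:250],None,fx=5,fy=5,interpolation=2)]))
# cloud estimates
def sel(P,lo,hi):
    m=np.all((P>lo)&(P<hi),axis=2); return P[m]
for nm,PP in(("top",P),("side",Q)):
    t=sel(PP,[280,150,150],[480,400,260]); print(nm,"brush handle",len(t),t.mean(0),t.max(0),t.min(0))
    t=sel(PP,[280,150,105],[480,400,120]); print(nm,"rim",len(t),t.mean(0),t.max(0),t.min(0))
    t=sel(PP,[150,-500,38],[650,-200,65]); print(nm,"tongs",len(t),t.mean(0),t.max(0),t.min(0)) if len(t) else 0
    t=sel(PP,[380,-200,36],[620,50,90]); print(nm,"roll",len(t),t.mean(0),t.max(0),t.min(0)) if len(t) else 0
E
```

```text
plate [645.1 -43.5  75.3]
roll [645.7 -38.9  71.7]
holder [465.5 288.5  71.8]
brushtop [467.4 292.2 221.2]
hinge [ 367.2 -277.2   48.6]
gripL [ 472.9 -258.    55.6]
gripR [ 470.9 -311.4   56.7]
tipL [ 591.7 -255.4    1.3]
tipR [ 579.4 -339.2   47.9]
rest [ 477.5 -285.     5.1]
salt [411.2 106.    4. ]
sauc [ 409.3 -105.4   25.1]
egg [ 757.  -192.8    6.3]
timer [755.2 169.6  49.9]
tipLend [ 596.4 -247.8   55.5]
tipRend [ 599.7 -353.3    4.4]
roll [640.4 -24.5  64.2]
brushtop [467.4 295.5 220. ]
brush [462.7 303.1 165.9]
holder [453.4 317.2  78.2]
top brush handle 90 [467.8 292.6 196.7] [475.1 301.1 223.6] [461.4 288.5 150.6]
top rim 83 [457.1 290.3 113.2] [479.5 320.8 119.8] [441.3 268.5 105.5]
top tongs 777 [ 479.5 -284.8   49.4] [ 603.7 -225.2   62.7] [ 360.  -350.2   38. ]
top roll 18 [601.8 -34.8  37.5] [617.9  14.6  40.6] [589.2 -92.2  36.2]
side brush handle 372 [466.1 299.7 189. ] [474.6 305.  221.5] [460.2 290.2 150. ]
side rim 341 [457.7 300.2 111.5] [479.6 323.4 119.9] [439.4 267.3 105.1]
side tongs 1256 [ 483.1 -281.7   47.3] [ 605.1 -219.3   59.3] [ 357.8 -347.5   38. ]
side roll 2 [598.9  -0.8  36.8] [603.6   6.3  37.2] [594.2  -8.   36.3]
```

View pics/crop1.png

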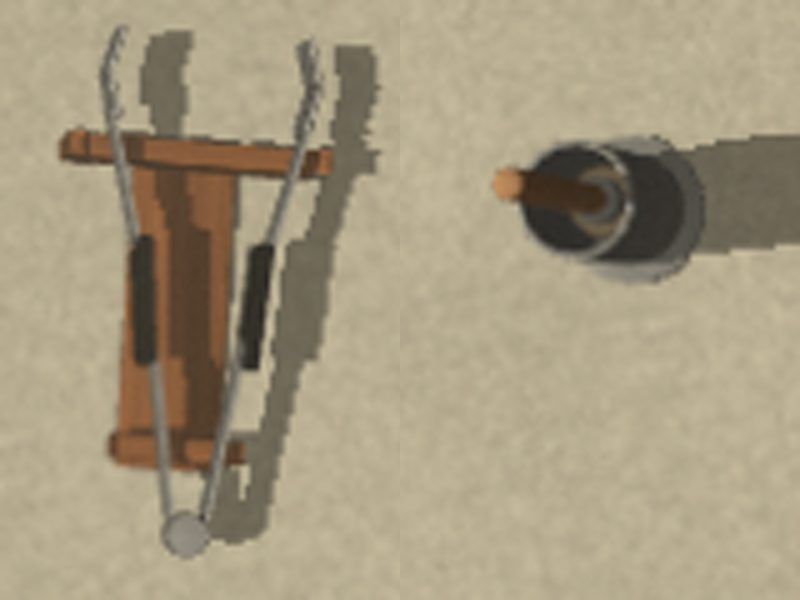

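Request:
{"method": "servo_tool", "body": {"targets": [{"dx":-34,"dy":-5,"dz":48,"twist":0.03},{"dx":-67,"dy":-10,"dz":96,"twist":0.06},{"dx":-101,"dy":-15,"dz":144,"twist":0.09},{"dx":-134,"dy":-20,"dz":192,"twist":0.125},{"dx":-168,"dy":-25,"dz":240,"twist":0.16},{"dx":-201,"dy":-30,"dz":288,"twist":0.19},{"dx":-235,"dy":-35,"dz":336,"twist":0.22},{"dx":-268,"dy":-38,"dz":385,"twist":0.25}], "fingers": 85, "newtons": 20}}

```text
time_s: 1.15
ee_pos: [461.7, -284.6, 291.6]
orientation: [-1.571, -0.0, -1.596]
contact_force: [1.3, 0.2, -0.2]
gripper_width: 84.7
```

```bash
cat > shot.py <<'E'
import sys
from workcell import readout, imaging, robot
from h import *
np.set_printoptions(precision=3,suppress=True)
n=sys.argv[1]; cam=sys.argv[2] if len(sys.argv)>2 else "wrist"
st=readout.state(); c=imaging.camera(cam); pickle.dump((c,st),open(n+".pkl","wb"))
cv2.imwrite(f"pics/{n}.png",c["color"][:,:,::-1])
print(st["time_s"],st["ee_pos"],st["orientation"],st["qpos"],st["contact_force"],st["gripper_width"])
E
python3 shot.py w1
```

```text
1.15 [ 461.686 -284.621  291.554] [-1.571 -0.    -1.596] [ 0.578  0.316 -0.135  1.778  0.049  1.05  -1.171] [ 1.295  0.247 -0.18 ] 84.74223648058002
```

View pics/w1.png

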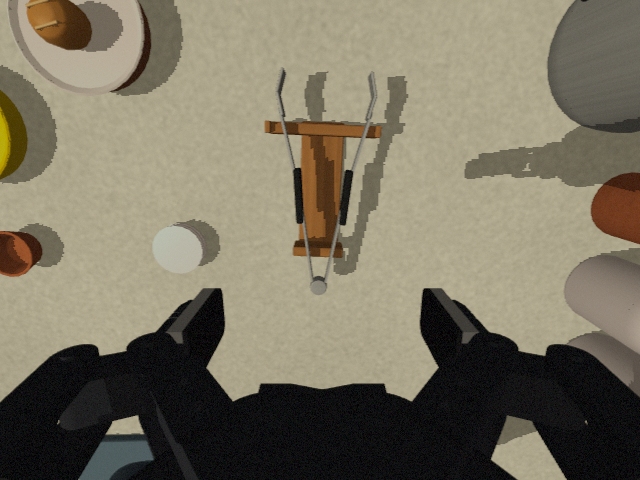

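```bash
python3 - <<'E'
from h import *
np.set_printoptions(precision=1,suppress=True)
c,st=pickle.load(open("w1.pkl","rb"))
im=c["color"]; g=im.max(2)
cv2.imwrite("pics/w1c.png",cv2.resize(im[55:300,255:395,::-1],None,fx=3,fy=2.4,interpolation=2)[:600])
sub=g[150:240,280:365]; n,lab,s,cen=cv2.connectedComponentsWithStats((sub<45).astype(np.uint8))
for i in range(1,n):
    if s[i,4]>100: print(s[i],cen[i]+[280,150], at_z(c,[cen[i]+[280,150]],55,st))
print("hinge",at_z(c,[[318,286]],52,st),"rest bars front posts",at_z(c,[[268,127],[379,131]],44,st),"tips",at_z(c,[[282,70],[373,73]],56,st))
print("rest rear",at_z(c,[[294,250],[343,250]],36,st))
P=cloud(c,st); print(P[286,318],P[190,298],P[190,348],P[20,55])
E
```

```text
[ 14  18   9  55 368] [298.3 194.5] [[ 478.8 -259.    55. ]]
[ 60  20  13  55 376] [345.3 196.3] [[ 475.6 -309.6   55. ]]
hinge [[ 370.5 -277.1   52. ]] rest bars front posts [[ 549.3 -229.5   44. ]
 [ 542.3 -346.5   44. ]] tips [[ 601.  -248.6   56. ]
 [ 596.1 -337.5   56. ]]
rest rear [[ 410.4 -249.5   36. ]
 [ 408.9 -307.7   36. ]]
[ 370.2 -277.    51.3] [ 483.6 -258.8   54.2] [ 482.  -312.7   52.8] [643.3 -49.5  73.3]
```

View pics/w1c.png

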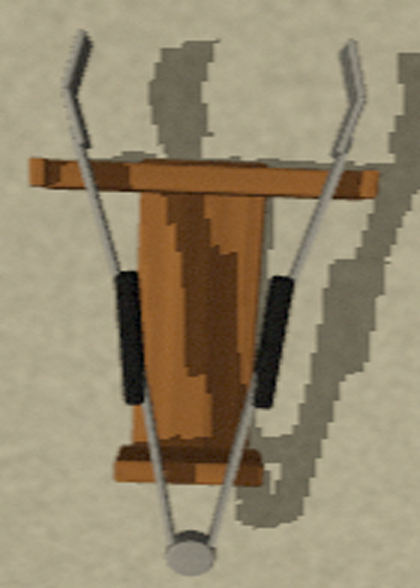

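Request:
{"method": "servo_tool", "body": {"targets": [{"dx":-62,"dy":-2,"dz":-3,"twist":0},{"dx":-124,"dy":-4,"dz":-6,"twist":0},{"dx":-186,"dy":-6,"dz":-9,"twist":0},{"dx":-248,"dy":-8,"dz":-12,"twist":0},{"dx":-310,"dy":-8,"dz":-15,"twist":0},{"dx":-372,"dy":-8,"dz":-18,"twist":0},{"dx":-434,"dy":-8,"dz":-22,"twist":0},{"dx":-496,"dy":-8,"dz":-26,"twist":0}]}}

```text
time_s: 2.2
ee_pos: [446.5, 211.9, 299.3]
orientation: [-1.57, -0.0, -1.595]
contact_force: [1.0, -1.1, 0.8]
gripper_width: 85.2
```

Request:
{"method": "servo_tool", "body": {"targets": [{"dx":-40,"dy":0,"dz":0,"twist":0},{"dx":-70,"dy":0,"dz":0,"twist":0},{"dx":-80,"dy":0,"dz":0,"twist":0},{"dx":-80,"dy":0,"dz":0,"twist":0},{"dx":-80,"dy":0,"dz":0,"twist":0},{"dx":-80,"dy":0,"dz":0,"twist":0},{"dx":-80,"dy":0,"dz":0,"twist":0},{"dx":-80,"dy":0,"dz":0,"twist":0}]}}

```text
time_s: 3.2
ee_pos: [448.7, 290.1, 299.3]
orientation: [-1.571, -0.0, -1.595]
contact_force: [-0.2, -0.2, 0.5]
gripper_width: 84.8
```

```bash
python3 shot.py w2
```

```text
3.2 [448.735 290.081 299.338] [-1.571 -0.    -1.595] [-0.257  0.332 -0.499  1.772  0.178  1.082 -2.412] [-0.159 -0.241  0.509] 84.84066982192033
```

View pics/w2.png

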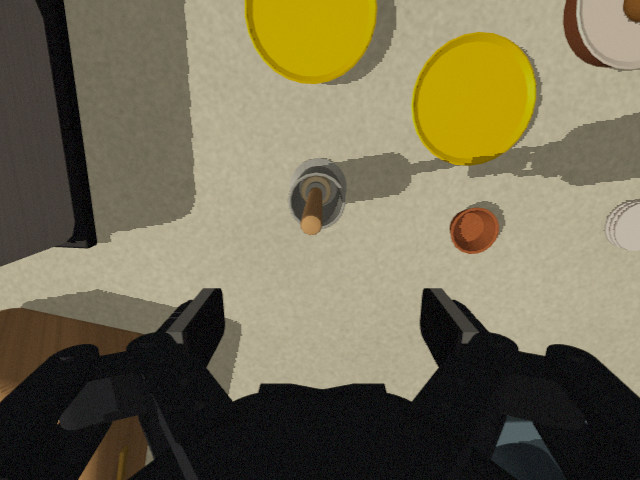

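```bash
python3 - <<'E'
from h import *
np.set_printoptions(precision=1,suppress=True)
c,st=pickle.load(open("w2.pkl","rb"))
cv2.imwrite("pics/w2c.png",cv2.resize(c["color"][150:250,270:370,::-1],None,fx=6,fy=6,interpolation=2))
P=cloud(c,st)
m=np.all((P>[420,250,212])&(P<[510,340,226]),axis=2); ys,xs=np.nonzero(m); print(P[m].mean(0),len(ys),xs.mean(),ys.mean())
print(at_z(c,[[311.5,226]],220,st))
m=np.all((P>[420,250,130])&(P<[510,340,210]),axis=2); print(P[m].mean(0),P[m].min(0),P[m].max(0))
m=np.all((P>[420,250,104])&(P<[510,340,120]),axis=2); print("rim",P[m].mean(0),P[m].min(0),P[m].max(0))
E
```

```text
[468.9 297.4 217.7] 384 310.5807291666667 223.484375
[[467.8 296.8 220. ]]
[473.5 296.6 176.3] [469.1 290.9 130.8] [475.1 304.5 209.9]
rim [469.2 295.  112.4] [440.3 269.7 104.1] [492.9 322.2 119.8]
```

View pics/w2c.png

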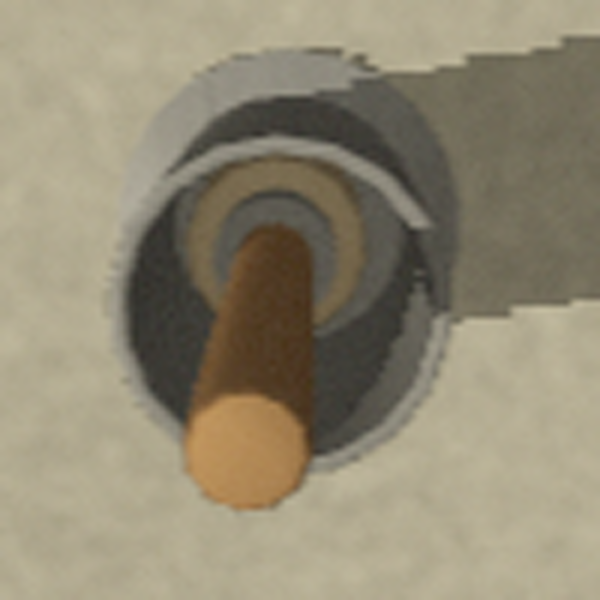

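Request:
{"method": "servo_tool", "body": {"targets": [{"dx":-7.5,"dy":0,"dz":19,"twist":0},{"dx":-7.5,"dy":0,"dz":19,"twist":0},{"dx":-7.5,"dy":25,"dz":19,"twist":0},{"dx":-7.5,"dy":50,"dz":19,"twist":0},{"dx":-7.5,"dy":75,"dz":19,"twist":0},{"dx":-7.5,"dy":95,"dz":19,"twist":0},{"dx":-7.5,"dy":101,"dz":19,"twist":0},{"dx":-7.5,"dy":101,"dz":19,"twist":0}]}}

```text
time_s: 4.25
ee_pos: [467.6, 297.4, 198.5]
orientation: [-1.571, -0.0, -1.595]
contact_force: [0.4, 0.0, -0.3]
gripper_width: 85.0
```

```bash
python3 shot.py w3
```

```text
4.25 [467.596 297.44  198.463] [-1.571 -0.    -1.595] [-0.296  0.484 -0.458  1.823  0.267  0.896 -2.471] [ 0.401  0.044 -0.28 ] 85.04946708566695
```

View pics/w3.png

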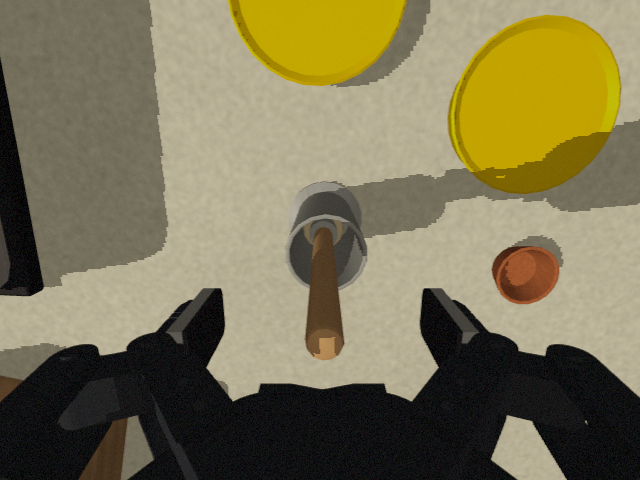

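Request:
{"method": "servo_tool", "body": {"targets": [{"dx":0,"dy":0,"dz":0,"twist":0},{"dx":0,"dy":0,"dz":0,"twist":0},{"dx":0,"dy":0,"dz":0,"twist":0},{"dx":0,"dy":0,"dz":0,"twist":0},{"dx":0,"dy":0,"dz":0,"twist":0},{"dx":0,"dy":0,"dz":0,"twist":0},{"dx":0,"dy":0,"dz":0,"twist":0},{"dx":0,"dy":0,"dz":0,"twist":0}], "fingers": 8, "newtons": 30}}

```text
time_s: 5.3
ee_pos: [467.9, 297.4, 198.4]
orientation: [-1.571, -0.0, -1.595]
contact_force: [-0.5, -1.2, 3.2]
gripper_width: 13.5
```

```bash
python3 shot.py w4
```

```text
5.3 [467.949 297.376 198.419] [-1.571 -0.    -1.595] [-0.296  0.484 -0.458  1.822  0.267  0.896 -2.471] [-0.454 -1.209  3.23 ] 13.45603958518309
```

View pics/w4.png

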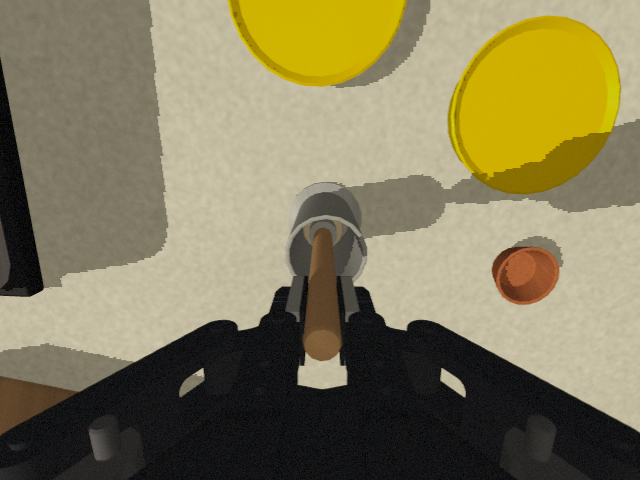

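Request:
{"method": "servo_tool", "body": {"targets": [{"dx":0,"dy":-12,"dz":0,"twist":0},{"dx":0,"dy":-24,"dz":0,"twist":0},{"dx":0,"dy":-36,"dz":0,"twist":0},{"dx":0,"dy":-46,"dz":0,"twist":0},{"dx":0,"dy":-52,"dz":0,"twist":0},{"dx":0,"dy":-52,"dz":0,"twist":0},{"dx":0,"dy":-52,"dz":0,"twist":0},{"dx":0,"dy":-52,"dz":0,"twist":0}]}}

```text
time_s: 6.35
ee_pos: [467.6, 297.2, 249.8]
orientation: [-1.572, -0.0, -1.595]
contact_force: [-0.3, 0.1, -0.7]
gripper_width: 13.1
```

```bash
python3 shot.py s5 side; python3 shot.py w5
```

```text
6.35 [467.609 297.249 249.83 ] [-1.572 -0.    -1.595] [-0.276  0.421 -0.478  1.777  0.225  0.999 -2.437] [-0.294  0.099 -0.741] 13.132575456922178
6.4 [467.673 297.28  249.911] [-1.571 -0.    -1.595] [-0.276  0.421 -0.478  1.777  0.225  0.999 -2.437] [ 0.559 -0.022  0.261] 13.556293559086111
```

View pics/w5.png

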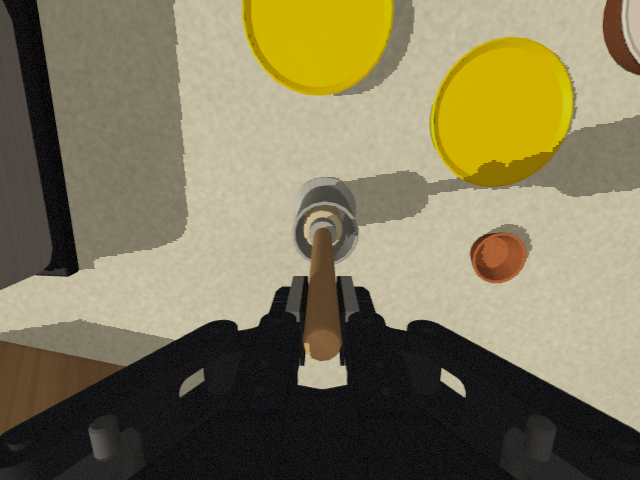

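View pics/s5.png

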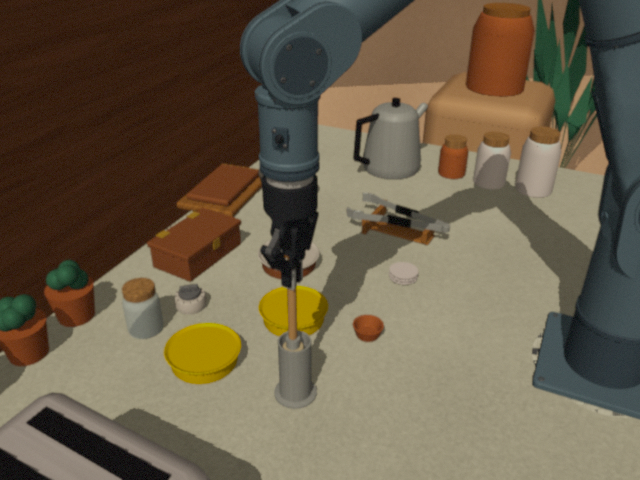

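The brush came up with the gripper: the handle is at (322,345) in the wrist view and the bristle head is still below the rim at (323,225). Next I lower it, raise it again and lower it again.

Request:
{"method": "servo_tool", "body": {"targets": [{"dx":0,"dy":13,"dz":0,"twist":0},{"dx":0,"dy":26,"dz":0,"twist":0},{"dx":0,"dy":38,"dz":0,"twist":0},{"dx":0,"dy":46,"dz":0,"twist":0},{"dx":0,"dy":51,"dz":0,"twist":0},{"dx":0,"dy":52,"dz":0,"twist":0},{"dx":0,"dy":52,"dz":0,"twist":0},{"dx":0,"dy":52,"dz":0,"twist":0}]}}

```text
time_s: 7.45
ee_pos: [467.9, 297.5, 198.4]
orientation: [-1.571, 0.0, -1.595]
contact_force: [0.6, 0.8, -0.7]
gripper_width: 13.0
```

Request:
{"method": "servo_tool", "body": {"targets": [{"dx":0,"dy":-12,"dz":0,"twist":0},{"dx":0,"dy":-24,"dz":0,"twist":0},{"dx":0,"dy":-36,"dz":0,"twist":0},{"dx":0,"dy":-46,"dz":0,"twist":0},{"dx":0,"dy":-52,"dz":0,"twist":0},{"dx":0,"dy":-52,"dz":0,"twist":0},{"dx":0,"dy":-52,"dz":0,"twist":0},{"dx":0,"dy":-52,"dz":0,"twist":0}]}}

```text
time_s: 8.45
ee_pos: [467.6, 297.2, 249.8]
orientation: [-1.572, -0.0, -1.595]
contact_force: [0.4, -0.6, 0.2]
gripper_width: 13.3
```

Request:
{"method": "servo_tool", "body": {"targets": [{"dx":0,"dy":13,"dz":0,"twist":0},{"dx":0,"dy":26,"dz":0,"twist":0},{"dx":0,"dy":38,"dz":0,"twist":0},{"dx":0,"dy":46,"dz":0,"twist":0},{"dx":0,"dy":51,"dz":0,"twist":0},{"dx":0,"dy":52,"dz":0,"twist":0},{"dx":0,"dy":52,"dz":0,"twist":0},{"dx":0,"dy":52,"dz":0,"twist":0}]}}

```text
time_s: 9.45
ee_pos: [467.9, 297.4, 198.4]
orientation: [-1.571, 0.0, -1.595]
contact_force: [-0.1, 1.1, -0.7]
gripper_width: 12.9
```

```bash
python3 shot.py w6
```

```text
9.45 [467.89  297.437 198.429] [-1.571  0.    -1.595] [-0.295  0.485 -0.459  1.822  0.267  0.896 -2.472] [-0.123  1.095 -0.703] 12.884166802043973
```

View pics/w6.png

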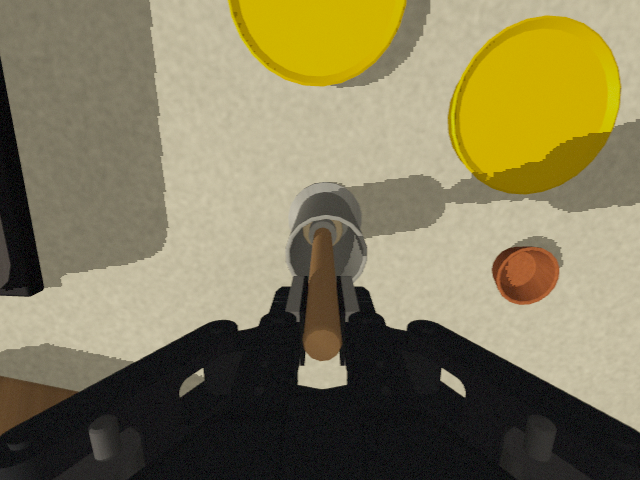

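Request:
{"method": "servo_tool", "body": {"targets": [{"dx":0,"dy":0,"dz":0,"twist":0},{"dx":0,"dy":0,"dz":0,"twist":0},{"dx":0,"dy":0,"dz":0,"twist":0},{"dx":0,"dy":0,"dz":0,"twist":0},{"dx":0,"dy":0,"dz":0,"twist":0},{"dx":0,"dy":0,"dz":0,"twist":0},{"dx":0,"dy":0,"dz":0,"twist":0},{"dx":0,"dy":0,"dz":0,"twist":0}], "fingers": 85}}

```text
time_s: 10.5
ee_pos: [467.8, 297.4, 198.2]
orientation: [-1.571, -0.0, -1.595]
contact_force: [0.2, 0.4, -1.1]
gripper_width: 84.6
```

Request:
{"method": "servo_tool", "body": {"targets": [{"dx":0,"dy":-15,"dz":0,"twist":0},{"dx":0,"dy":-35,"dz":0,"twist":0},{"dx":0,"dy":-55,"dz":0,"twist":0},{"dx":0,"dy":-75,"dz":0,"twist":0},{"dx":0,"dy":-95,"dz":0,"twist":0},{"dx":0,"dy":-101,"dz":0,"twist":0},{"dx":0,"dy":-101,"dz":0,"twist":0},{"dx":0,"dy":-101,"dz":0,"twist":0}]}}

```text
time_s: 11.5
ee_pos: [467.5, 297.1, 298.5]
orientation: [-1.572, -0.001, -1.595]
contact_force: [-0.1, 0.2, 0.3]
gripper_width: 85.1
```

```bash
python3 shot.py w7; python3 - <<'E'
from h import *
np.set_printoptions(precision=1,suppress=True)
c,st=pickle.load(open("w7.pkl","rb"))
P=cloud(c,st)
m=np.all((P>[420,250,212])&(P<[510,340,229]),axis=2); print(P[m].mean(0),m.sum())
E
```

```text
11.5 [467.506 297.085 298.547] [-1.572 -0.001 -1.595] [-0.262  0.369 -0.493  1.724  0.193  1.099 -2.41 ] [-0.086  0.181  0.35 ] 85.063789553062
[469.3 298.2 217.6] 368
```

View pics/w7.png

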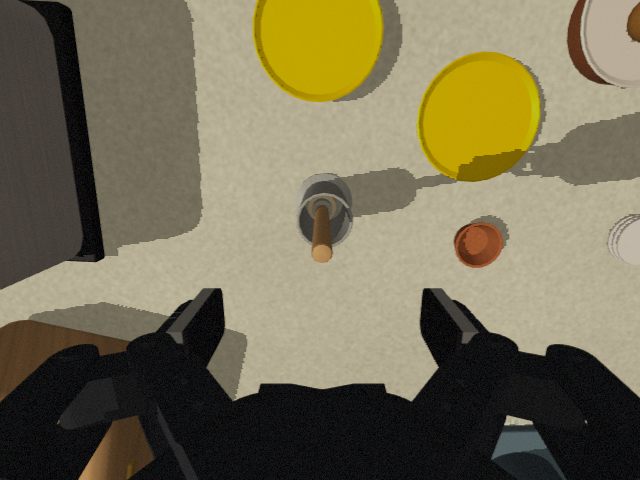

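Request:
{"method": "servo_tool", "body": {"targets": [{"dx":45,"dy":0,"dz":17,"twist":0},{"dx":90,"dy":0,"dz":34,"twist":0},{"dx":135,"dy":5,"dz":51,"twist":0},{"dx":180,"dy":10,"dz":68,"twist":0},{"dx":225,"dy":15,"dz":85,"twist":0},{"dx":270,"dy":20,"dz":102,"twist":0},{"dx":315,"dy":20,"dz":119,"twist":0},{"dx":334,"dy":20,"dz":130,"twist":0}]}}

```text
time_s: 12.55
ee_pos: [589.8, -43.1, 278.4]
orientation: [-1.572, -0.001, -1.599]
contact_force: [-0.6, 0.1, -0.5]
gripper_width: 84.9
```

```bash
python3 shot.py w8;  python3 - <<'E'
from h import *
np.set_printoptions(precision=1,suppress=True)
c,st=pickle.load(open("w8.pkl","rb"))
P=cloud(c,st)
m=np.all((P>[590,-110,68])&(P<[700,30,85]),axis=2); print("roll top",P[m].mean(0),m.sum(),P[m].max(0))
m=np.all((P>[590,-110,45])&(P<[700,30,85]),axis=2); print("roll",P[m].mean(0),m.sum(),P[m].min(0),P[m].max(0))
E
```

```text
12.55 [589.835 -43.108 278.399] [-1.572 -0.001 -1.599] [ 0.252  0.435 -0.344  1.657  0.163  1.079 -1.738] [-0.589  0.073 -0.499] 84.94700394491868
roll top [649.6 -36.8  70.9] 819 [665.7 -21.3  74.3]
roll [650.  -36.9  67.4] 1524 [628.  -57.5  55.2] [670.8 -15.2  74.3]
```

View pics/w8.png

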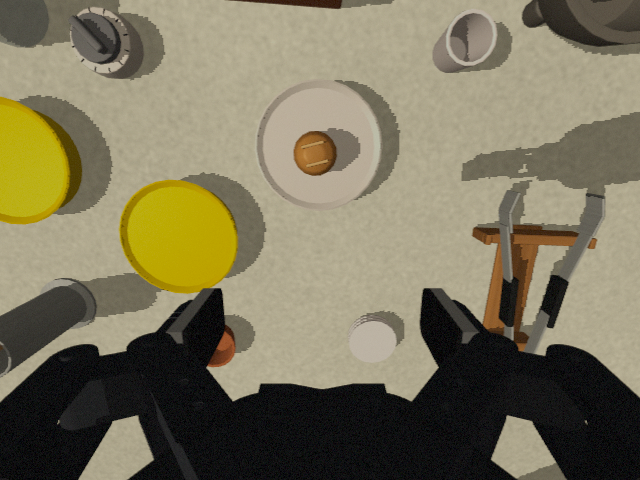

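Request:
{"method": "servo_tool", "body": {"targets": [{"dx":36,"dy":5,"dz":-19,"twist":0.01},{"dx":72,"dy":15,"dz":-38,"twist":0.02},{"dx":108,"dy":30,"dz":-57,"twist":0.03},{"dx":144,"dy":45,"dz":-76,"twist":0.04},{"dx":180,"dy":65,"dz":-95,"twist":0.04},{"dx":216,"dy":85,"dz":-114,"twist":0.04},{"dx":245,"dy":108,"dz":-128,"twist":0.04},{"dx":245,"dy":108,"dz":-128,"twist":0.04}]}}

```text
time_s: 13.6
ee_pos: [453.6, -281.9, 169.4]
orientation: [-1.575, 0.001, -1.638]
contact_force: [0.2, -0.3, 0.6]
gripper_width: 85.2
```

```bash
python3 shot.py w9;  python3 - <<'E'
from h import *
np.set_printoptions(precision=1,suppress=True)
c,st=pickle.load(open("w8.pkl","rb"))
print("roll at 52",at_z(c,[[315,153]],56,st),"plate",at_z(c,[[319.5,144.5]],34,st))
c,st=pickle.load(open("w9.pkl","rb"))
P=cloud(c,st); im=c["color"]
dark=(im.max(2)<50)&(P[...,0]>420)&(P[...,0]<530)&(P[...,1]>-340)&(P[...,1]<-230)&(P[...,2]>30)&(P[...,2]<70)
n,lab,s,cen=cv2.connectedComponentsWithStats(dark.astype(np.uint8))
for i in range(1,n):
    if s[i,4]>200:
        Q=P[lab==i]; top=Q[Q[:,2]>50]
        print(s[i],cen[i],Q.mean(0),Q.min(0),Q.max(0),"top",top.mean(0),top.min(0),top.max(0))
E
```

```text
13.6 [ 453.642 -281.898  169.408] [-1.575  0.001 -1.638] [ 0.666  0.468 -0.247  1.901  0.155  0.796 -1.303] [ 0.245 -0.27   0.633] 85.24940307420364
roll at 52 [[649.7 -37.5  56. ]] plate [[657.9 -42.1  34. ]]
[280 167  18  83 922] [289.  206.6] [ 478.7 -258.9   51.7] [ 446.8 -262.1   34.9] [ 506.4 -254.5   55.3] top [ 477.6 -258.4   53.2] [ 446.8 -262.1   50.1] [ 506.4 -254.5   55.3]
[351 167  19  83 944] [359.4 206.1] [ 475.8 -309.6   52.6] [ 443.3 -317.3   37.4] [ 502.8 -302.9   55.9] top [ 475.1 -309.7   53.2] [ 443.3 -317.3   50. ] [ 502.8 -302.9   55.9]
```

View pics/w9.png

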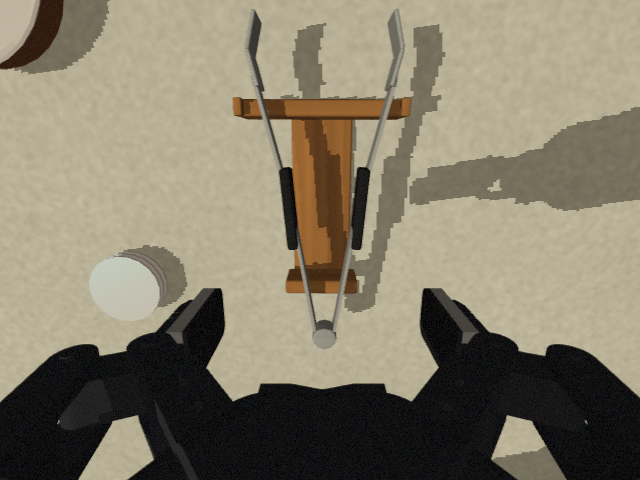

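Request:
{"method": "servo_tool", "body": {"targets": [{"dx":1,"dy":0,"dz":12,"twist":0},{"dx":1,"dy":10,"dz":21,"twist":0},{"dx":1,"dy":35,"dz":21,"twist":0},{"dx":1,"dy":60,"dz":21,"twist":0},{"dx":1,"dy":85,"dz":21,"twist":0},{"dx":1,"dy":105,"dz":21,"twist":0},{"dx":1,"dy":118,"dz":21,"twist":0},{"dx":1,"dy":122,"dz":21,"twist":0}]}}

```text
time_s: 14.65
ee_pos: [477.1, -283.2, 48.5]
orientation: [-1.571, 0.001, -1.634]
contact_force: [0.4, 0.2, -0.2]
gripper_width: 84.8
```

```bash
python3 shot.py w10
```

```text
14.65 [ 477.082 -283.181   48.545] [-1.571  0.001 -1.634] [ 0.603  0.689 -0.195  1.895  0.226  0.58  -1.373] [ 0.391  0.246 -0.217] 84.78703384691443
```

View pics/w10.png

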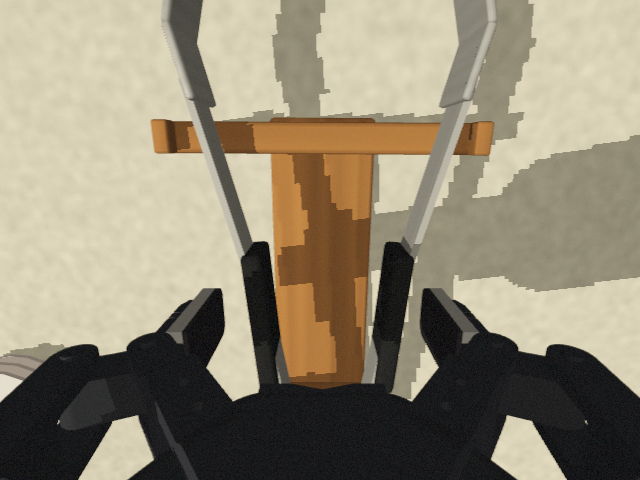

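Request:
{"method": "servo_tool", "body": {"targets": [{"dx":1.5,"dy":1.5,"dz":-1,"twist":0},{"dx":1.5,"dy":1.5,"dz":-1,"twist":0},{"dx":1.5,"dy":1.5,"dz":-1,"twist":0},{"dx":1.5,"dy":1.5,"dz":-1,"twist":0},{"dx":1.5,"dy":1.5,"dz":-1,"twist":0},{"dx":1.5,"dy":1.5,"dz":-1,"twist":0},{"dx":1.5,"dy":1.5,"dz":-1,"twist":0},{"dx":1.5,"dy":1.5,"dz":-1,"twist":0}], "fingers": 53, "newtons": 25}}

```text
time_s: 15.7
ee_pos: [476.6, -286.2, 49.3]
orientation: [-1.568, -0.002, -1.636]
contact_force: [-1.6, -0.5, 6.0]
gripper_width: 53.2
```

```bash
python3 shot.py w11
```

```text
15.7 [ 476.56  -286.223   49.272] [-1.568 -0.002 -1.636] [ 0.608  0.688 -0.194  1.895  0.227  0.578 -1.37 ] [-1.582 -0.461  6.01 ] 53.189766452830476
```

View pics/w11.png

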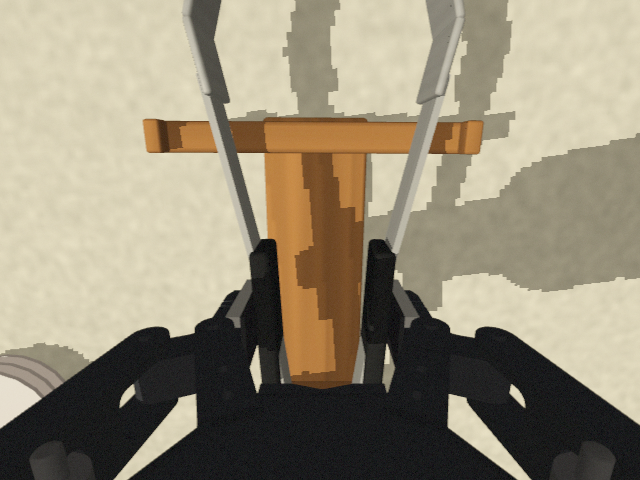

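Request:
{"method": "servo_tool", "body": {"targets": [{"dx":1.5,"dy":-5,"dz":-1,"twist":0},{"dx":1.5,"dy":-15,"dz":-1,"twist":0},{"dx":1.5,"dy":-30,"dz":-1,"twist":0},{"dx":1.5,"dy":-45,"dz":-1,"twist":0},{"dx":1.5,"dy":-60,"dz":-1,"twist":0},{"dx":1.5,"dy":-75,"dz":-1,"twist":0},{"dx":1.5,"dy":-90,"dz":-1,"twist":0},{"dx":1.5,"dy":-100,"dz":-1,"twist":0}]}}

```text
time_s: 16.75
ee_pos: [474.8, -286.8, 148.9]
orientation: [-1.57, -0.0, -1.635]
contact_force: [0.4, -0.4, -0.6]
gripper_width: 52.9
```

```bash
python3 shot.py w12; python3 shot.py s12 side
```

```text
16.75 [ 474.799 -286.817  148.941] [-1.57  -0.    -1.635] [ 0.647  0.526 -0.24   1.864  0.173  0.771 -1.321] [ 0.437 -0.446 -0.56 ] 52.89185058807552
16.8 [ 475.332 -287.137  149.859] [-1.569 -0.001 -1.635] [ 0.647  0.525 -0.241  1.863  0.173  0.771 -1.321] [-0.356 -0.057  0.282] 53.01578504780535
```

View pics/w12.png

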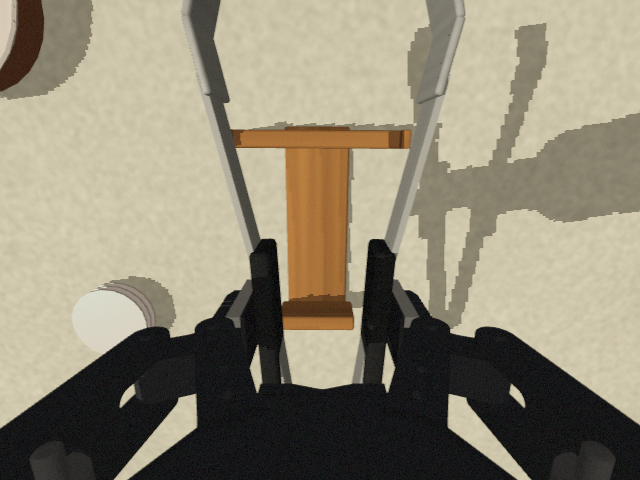

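View pics/s12.png

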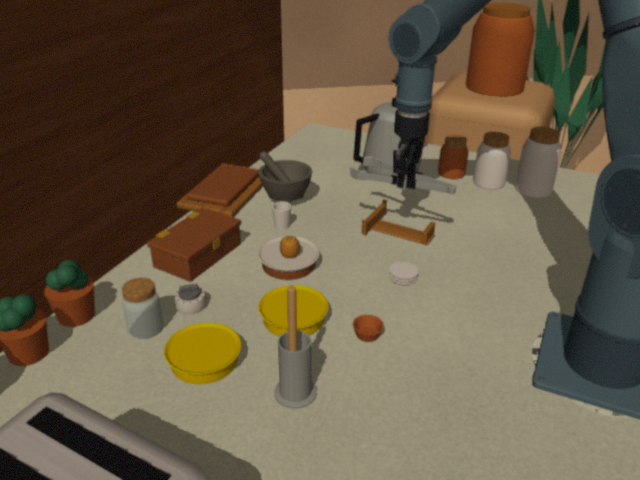

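```bash
python3 - <<'E'
from h import *
np.set_printoptions(precision=1,suppress=True)
c,st=pickle.load(open("w12.pkl","rb"))
T=np.array(c["tool_from_camera"]); 
def tool(uv,y):
    p=cv2.undistortPoints(np.array(uv,float).reshape(-1,1,2),c["mtx"],np.array(c["distortion"])).reshape(-1,2)
    d=np.c_[p[:,0],-p[:,1],-np.ones(len(p))]@T[:3,:3].T; e=T[:3,3]; return e+d*((y-e[1])/d[:,1])[:,None]
print(tool([[207,95],[440,98],[184,14],[464,14]],-6.7))
print("grips front top",tool([[252,241],[276,241],[369,241],[393,241]],-5.7))
P=cloud(c,st); Rt=R.from_euler("xyz",st["orientation"]).as_matrix()
Q=(P-st["ee_pos"])@Rt
for uv in [(200,60),(450,60),(190,8),(460,8),(264,245),(381,245)]: print(uv,Q[uv[1],uv[0]])
cv2.imwrite("pics/w12c.png",cv2.resize(c["color"][0:270,160:490,::-1],None,fx=2.2,fy=2.2,interpolation=2))
E
```

```text
[[-37.   -6.7  81.7]
 [ 36.6  -6.7  80.8]
 [-41.7  -6.7 104.1]
 [ 41.5  -6.7 104. ]]
grips front top [[-25.7  -5.7  33.6]
 [-17.2  -5.7  33.6]
 [ 16.   -5.7  33.6]
 [ 24.6  -5.7  33.5]]
(200, 60) [-38.7  -5.3  92. ]
(450, 60) [38.9 -5.8 91.9]
(190, 8) [-40.   -6.  105.9]
(460, 8) [ 40.7  -5.3 106.1]
(264, 245) [-23.7   6.5  28.4]
(381, 245) [22.8  7.1 28.2]
```

View pics/w12c.png

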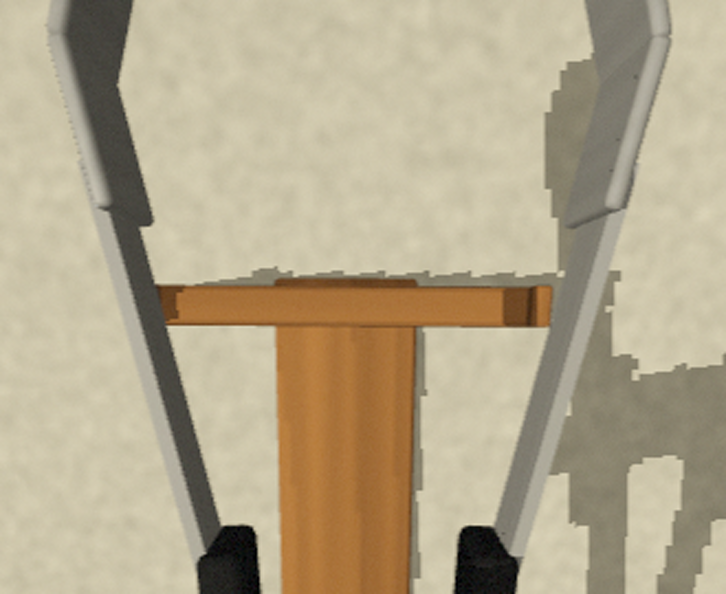

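Request:
{"method": "servo_tool", "body": {"targets": [{"dx":-20,"dy":0,"dz":4,"twist":0},{"dx":-60,"dy":0,"dz":12,"twist":0},{"dx":-105,"dy":0,"dz":22,"twist":0},{"dx":-150,"dy":0,"dz":32,"twist":0},{"dx":-195,"dy":0,"dz":41,"twist":0},{"dx":-235,"dy":0,"dz":49,"twist":0},{"dx":-255,"dy":0,"dz":54,"twist":0},{"dx":-260,"dy":0,"dz":55,"twist":0}]}}

```text
time_s: 17.85
ee_pos: [546.1, -30.2, 147.5]
orientation: [-1.571, -0.0, -1.634]
contact_force: [0.2, -0.1, -1.3]
gripper_width: 53.0
```

```bash
python3 shot.py w13; python3 shot.py t13 top; python3 - <<'E'
from h import *
np.set_printoptions(precision=1,suppress=True)
c,st=pickle.load(open("w13.pkl","rb"))
P=cloud(c,st)
m=np.all((P>[590,-110,45])&(P<[700,30,80]),axis=2); Rt=R.from_euler("xyz",st["orientation"]).as_matrix()
Q=(P[m]-st["ee_pos"])@Rt
print("roll world",P[m].min(0),P[m].max(0),"tool",Q.min(0),Q.max(0))
E
```

```text
17.85 [546.139 -30.176 147.467] [-1.571 -0.    -1.634] [ 0.184  0.521 -0.273  1.882  0.195  0.764 -1.829] [ 0.177 -0.145 -1.342] 52.98130337049184
17.9 [546.079 -30.81  147.49 ] [-1.571 -0.    -1.635] [ 0.184  0.521 -0.272  1.882  0.195  0.764 -1.83 ] [-0.186 -0.279 -0.726] 53.200660805046745
roll world [627.8 -58.4  45.1] [671.1 -15.3  74.8] tool [-21.4  72.6  81.9] [ 21.5 102.3 125.3]
```

View pics/w13.png

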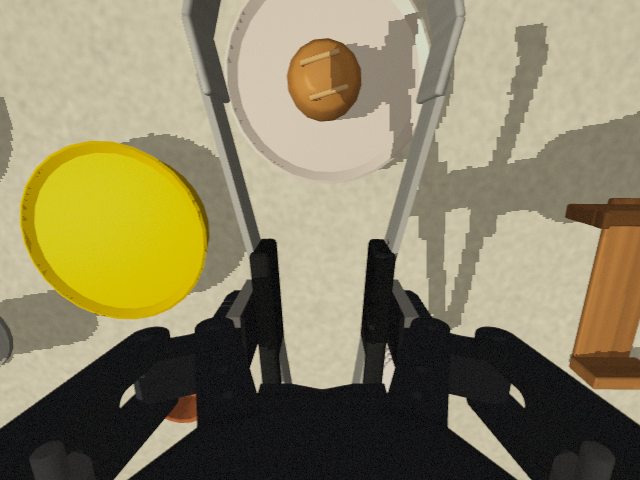

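View pics/t13.png

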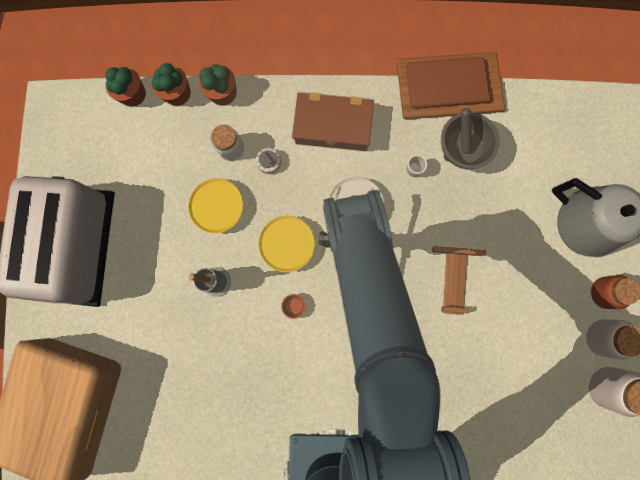

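Request:
{"method": "servo_tool", "body": {"targets": [{"dx":0,"dy":8,"dz":0,"twist":0},{"dx":0,"dy":22,"dz":0,"twist":0},{"dx":0,"dy":38,"dz":0,"twist":0},{"dx":0,"dy":54,"dz":0,"twist":0},{"dx":0,"dy":70,"dz":0,"twist":0},{"dx":0,"dy":82,"dz":0,"twist":0},{"dx":0,"dy":88,"dz":0,"twist":0},{"dx":0,"dy":88,"dz":0,"twist":0}]}}

```text
time_s: 18.95
ee_pos: [546.0, -30.7, 59.5]
orientation: [-1.571, -0.0, -1.635]
contact_force: [-0.2, -0.6, -1.1]
gripper_width: 52.7
```

```bash
python3 shot.py w14; python3 shot.py s14 side; python3 - <<'E'
from h import *
np.set_printoptions(precision=1,suppress=True)
c,st=pickle.load(open("w14.pkl","rb"))
P=cloud(c,st)
m=np.all((P>[615,-70,45])&(P<[685,0,80]),axis=2)&(c["color"][...,0]>c["color"][...,2]*1.6); Rt=R.from_euler("xyz",st["orientation"]).as_matrix()
Q=(P[m]-st["ee_pos"])@Rt
print("tool",Q.min(0),Q.max(0))
s,_=pickle.load(open("s14.pkl","rb")); cv2.imwrite("pics/s14c.png",cv2.resize(s["color"][170:290,220:400,::-1],None,fx=4,fy=4,interpolation=2))
E
```

```text
18.95 [546.014 -30.712  59.483] [-1.571 -0.    -1.635] [ 0.149  0.664 -0.228  1.913  0.252  0.593 -1.877] [-0.175 -0.593 -1.102] 52.74048025684451
19.0 [546.314 -30.683  59.906] [-1.57   0.    -1.635] [ 0.149  0.663 -0.228  1.913  0.252  0.593 -1.877] [-0.587  0.699 -1.304] 53.05746708820669
tool [-22.1 -15.1  81.8] [ 21.5  14.4 111.3]
```

View pics/w14.png

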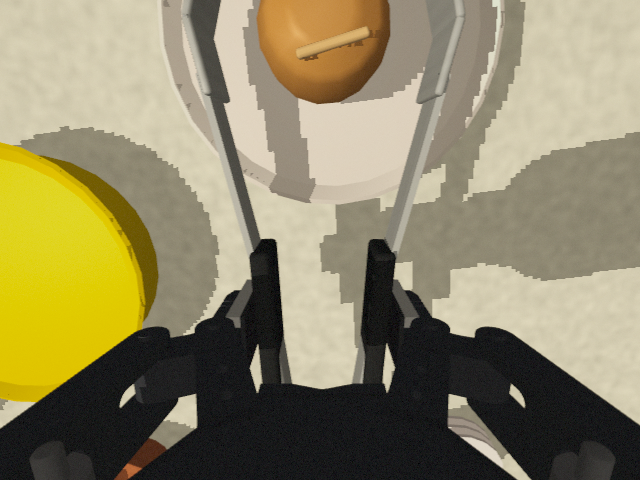

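View pics/s14c.png

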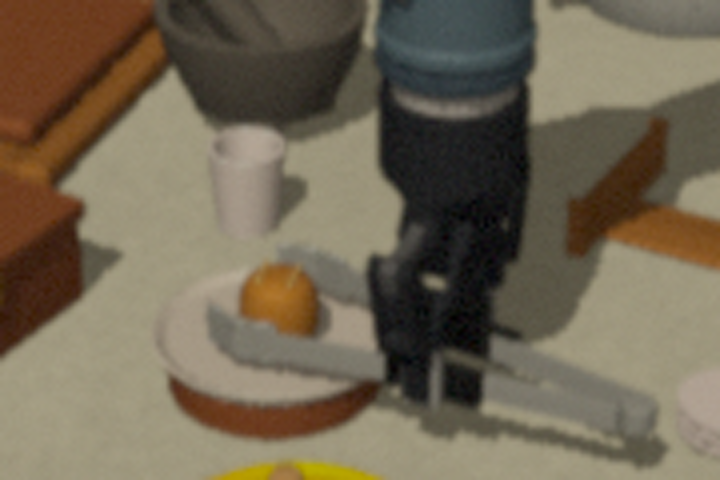

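Request:
{"method": "servo_tool", "body": {"targets": [{"dx":0,"dy":-2,"dz":0,"twist":0},{"dx":0,"dy":-2,"dz":0,"twist":0},{"dx":0,"dy":-2,"dz":0,"twist":0},{"dx":0,"dy":-2,"dz":0,"twist":0},{"dx":0,"dy":-2,"dz":0,"twist":0},{"dx":0,"dy":-2,"dz":0,"twist":0},{"dx":0,"dy":-2,"dz":0,"twist":0},{"dx":0,"dy":-2,"dz":0,"twist":0}], "fingers": 25, "newtons": 35}}

```text
time_s: 20.05
ee_pos: [546.3, -30.7, 61.8]
orientation: [-1.57, 0.0, -1.635]
contact_force: [0.0, -0.1, -0.2]
gripper_width: 34.6
```

```bash
python3 shot.py w15
```

```text
20.05 [546.271 -30.749  61.833] [-1.57   0.    -1.635] [ 0.15   0.66  -0.229  1.913  0.251  0.597 -1.876] [ 0.029 -0.108 -0.161] 34.60175326874619
```

View pics/w15.png

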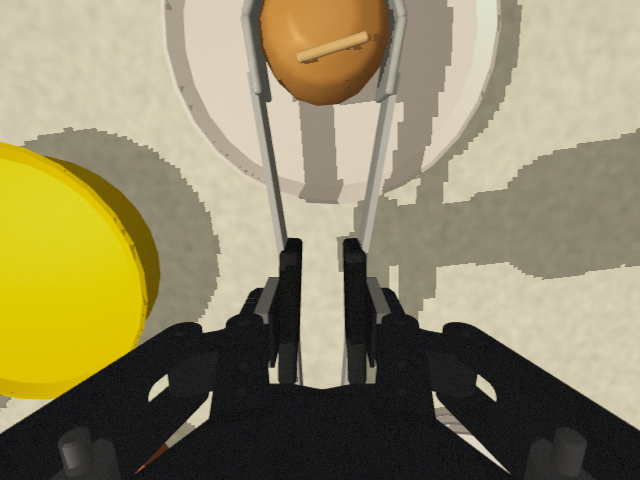

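Stalled at 34.6 mm with the tips cupping the roll, at columns 250 to 400 of the top rows. Lifting it straight up.

Request:
{"method": "servo_tool", "body": {"targets": [{"dx":0,"dy":-4,"dz":0,"twist":0},{"dx":0,"dy":-14,"dz":0,"twist":0},{"dx":0,"dy":-28,"dz":0,"twist":0},{"dx":0,"dy":-44,"dz":0,"twist":0},{"dx":0,"dy":-60,"dz":0,"twist":0},{"dx":0,"dy":-76,"dz":0,"twist":0},{"dx":0,"dy":-92,"dz":0,"twist":0},{"dx":0,"dy":-100,"dz":0,"twist":0}]}}

```text
time_s: 21.1
ee_pos: [546.6, -30.8, 163.1]
orientation: [-1.569, 0.0, -1.635]
contact_force: [0.2, -0.2, -1.3]
gripper_width: 34.8
```

Request:
{"method": "servo_tool", "body": {"targets": [{"dx":0,"dy":0,"dz":0,"twist":0},{"dx":0,"dy":0,"dz":0,"twist":0},{"dx":0,"dy":0,"dz":0,"twist":0},{"dx":0,"dy":0,"dz":0,"twist":0},{"dx":0,"dy":0,"dz":0,"twist":0},{"dx":0,"dy":0,"dz":0,"twist":0},{"dx":0,"dy":0,"dz":0,"twist":0},{"dx":0,"dy":0,"dz":0,"twist":0}]}}

```text
time_s: 22.1
ee_pos: [546.1, -30.7, 161.8]
orientation: [-1.571, 0.0, -1.635]
contact_force: [0.6, 0.4, -1.4]
gripper_width: 35.3
```

```bash
python3 shot.py w16; python3 shot.py s16 side; python3 - <<'E'
from h import *
np.set_printoptions(precision=1,suppress=True)
s,_=pickle.load(open("s16.pkl","rb")); P=cloud(s); c=s["color"].astype(int)
m=np.all((P>[600,-90,90])&(P<[700,20,220]),axis=2)&(c[...,0]>c[...,2]*1.8)
print("roll",P[m].min(0),P[m].max(0),m.sum())
m=np.all((P>[440,270,200])&(P<[500,330,240]),axis=2); print("brush top",P[m].mean(0),P[m].max(0))
E
```

```text
22.1 [546.111 -30.741 161.796] [-1.571  0.    -1.635] [ 0.191  0.5   -0.28   1.874  0.187  0.793 -1.823] [ 0.569  0.426 -1.432] 35.33387356899189
22.15 [546.102 -30.774 161.782] [-1.571 -0.    -1.635] [ 0.191  0.5   -0.28   1.874  0.187  0.793 -1.823] [-0.549  0.052 -1.68 ] 35.05415616960744
roll [626.2 -61.4 132.4] [666.  -18.2 174.1] 186
brush top [466.8 299.9 212.9] [474.7 304.9 221.7]
```

View pics/w16.png

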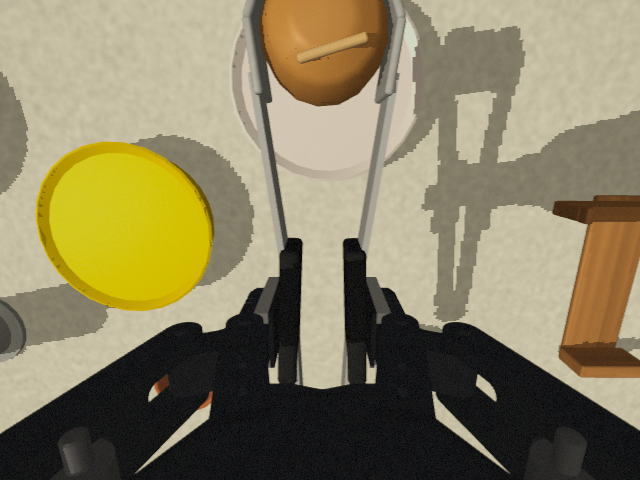

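View pics/s16.png

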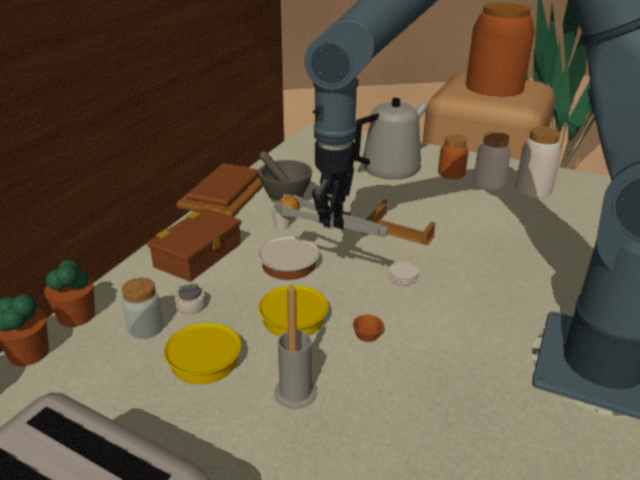

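```bash
python3 -c "
from workcell import robot, readout
print(robot.sign_off()); print(readout.state()['gripper_width'])"
```

```text
the job is handed in; nothing more can be done
None
the job is handed in; nothing more can be done
```

The job is done and handed in at about 22 s. I worked the brush up about 52 mm and fully down twice in its holder, then let it go standing there. I then took the tongs off their rest, closed them on the roll and lifted it straight up about 100 mm over the plate.

**Last checks before hand-in:**
- **Roll:** it sat in the closed tips, with its top at about 174 mm compared with about 74 mm on the plate. It was roughly over the plate's centre.
- **Grip:** the fingers held steady at about 35 mm, close to the 36 mm expected on the roll. The wrist force reading was small.
- **Brush:** it was upright in its holder, with its top at about 221 mm against 220 mm expected when fully down.
- **Other things:** the last side and wrist pictures showed none of the bystanders visibly moved. I did not measure their positions.

**One disagreement:** the grip centre of the tongs worked out from the hinge was about 5 mm off from the one worked out from the grips. I used the grips, and the wrist camera then showed the roll centred in the tips to within about 1 mm. No check failed. I did not measure contact forces directly, and handing in gave no verdict.

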